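Push the test plate carriage past the spring catch

TASK

Two spring pins bar the way of the steel carriage that holds a test plate on the loading slide. With a fingertip press the raised bar behind the carriage down and, keeping it down, push the carriage with the side of the finger past the pins until it is against the end stop; only then let the bar go, so that the pins spring up behind the carriage's ears, and move clear. Do not pick up or lift anything, keep the plate in its nest, and leave the bolt, the white box and the gauge block alone.

Things in the scene. Friction and masses are not known exactly. Their poses are not given: they have to be found in the camera images.
- slide: Loading slide, a low grey fixture fixed to the bench: housing 116 mm wide, top at z 26 mm, from x -155 to x +115 mm. Its x is the direction the carriage must travel, y across, z up; origin on the bench surface, mid-width. Two guide rails along x (tops z 34 mm, y +-35.5 mm) hold the carriage sideways.
- bar_rear (a point): Rear end of the catch bar's top, mid-width (slide x -148 mm, z 50 mm when up). The straight aluminium bar, 24 mm wide, runs along the middle of the slide from x -148 to +64 mm, on under the carriage; it is the highest thing behind the carriage. It sinks level wherever a finger presses it; this point moves with it.
- pin (a point): Top of the left stop pin (slide x +60, y +46, z 59 mm when up). Its twin stands at y -46 mm. Both are round steel, 8 mm thick, and one piece with the bar: pressing the bar lowers them equally.
- catch (a joint): How far bar and pins are pressed down, in m: 0 up, 0.012 fully down on a hard stop (bar top z 38 mm, pin tops z 47 mm). The spring resists with about 2.5 N at the top, 5 N at the bottom. From 0.007 on the pins are below the carriage's ears; let go, it springs up by itself.
- carriage: Loose steel carriage, about 0.75 kg, 90 x 60 mm, between the guide rails, straddling the bar on two skids. Origin mid-underside (26 mm above the bench), x like the slide's. Deck top 60 mm above the bench, 3 mm clear of the raised bar below. It starts with its origin at slide x -55 to -15 mm, meets the raised pins at x +11 mm, and the end stop at x +33.5 mm.
- ear (a point): Middle of the carriage's left ear (carriage x +39, y +41 mm; 56 mm above the bench). An ear sticks out on each side at the front end, carriage x +33 to +45 mm, out to y +-52 mm, 52 to 60 mm above the bench. The ears run against the pins; with the carriage at the end stop the pins have 2.5 mm room behind them.
- push_face (a point): Centre of the rear (pushing) face of the carriage's upright push plate: 45 mm behind the carriage's origin, 66 mm above the bench. The face is 60 mm wide and reaches from 53 to 79 mm above the bench.
- stop_face (a point): Centre of the face of the end stop, a fixed dark steel block 60 mm wide across the way, up to z 76 mm: slide x +78.5 mm, z 60 mm. When the carriage touches it, the push face is 90 mm behind this point. Mind the 0.45 m tall drying oven to the left of the slide, about x over 0.4 m, y over 0.4 m.
- plate_centre (a point): Centre of the ground steel test plate, 50 x 50 x 10 mm, 0.19 kg, lying loose in the carriage's nest (5 mm ahead of the carriage's origin, underside 60 mm above the bench); lips 4 mm high hold it with about 2 mm play.
- bolt: Bystander: loose M12 bolt standing on its head, 19 x 22 x 58 mm high, beside the slide on the far side, origin at its foot.
- parts_box: Bystander: small white parts box, 35 x 63 x 24 mm, beside the slide on the robot's side, origin under its centre.
- gauge_block: Bystander: steel gauge block, 30 x 20 x 9 mm, beside the slide on the far side, origin under its centre.
Not all that is in view belongs to the job. Of the things that look like the part that bears plate_centre, the middle-sized one is meant.

How it is judged:
By the outcome, as a careful person would: the job done as asked, in the order asked, and still so for the second after the job is handed in, with the robot touching nothing.
It also fails if it takes over 42 s, if anything falls off the work surface, if the arm or the gripper's body presses on something with over 40 N, if the wrist force passes 120 N, or if a joint passes its speed limit or range.

ROBOT

A 7-joint arm with a two-finger parallel gripper is mounted at the origin on the work surface; the furniture and walls round the work are solid. World frame = base frame: x ahead of the robot, y to its left, z up, the work surface at z = 0. Lengths are in m, angles in rad, forces in N, time in s.
With the tool pointing down it reaches from about 0.4 to 0.875 m from the base axis. Payload 19.3 kg.
Tool frame: the origin (TCP) lies midway between the tips of the shut fingers; the grasp point (between the pads) lies 19 mm behind it (bot.pinch_z is the distance from the TCP to the grasp point, in m); z points along the fingers, y is the line along which they close (so a half turn about z gives the same grasp; the last joint's range is limited). The gripper opens to 85 mm and grips with 20 to 120 N. Pads are 22 mm wide; open, the fingers measure 114 mm over their backs; the gripper's body (76 mm by 85 mm) begins 54 mm behind the grasp point. The pads swing forward as they close: fully open they stand 13 mm farther back than shut.
Start: joints at [-1.361, 0.521, -0.036, 1.599, 0.021, 1.021, -0.113], TCP at [0.173, 0.601, 0.231] pointing down, gripper open.
Joint ranges: [-2.91, 2.91], [-0.3, 2.13], [-1.5, 1.42], [0.17, 2.43], [-1.26, 4.41], [0.16, 1.93], [-2.52, 2.52]. Speed limits (rad/s): [1.89, 1.89, 2.39, 2.39, 3.01, 3.01, 3.01].

INTERFACE

Orientations are given as [roll, pitch, yaw] about the fixed x, y, z axes, in that order (R = Rz(yaw) Ry(pitch) Rx(roll)).
In Python, from workcell import observe, viewer, bot gives the robot as it stands. The module is installed in compiled form; this text tells all that it offers.
- The arm moves only by the tool play_rows, never from a script. Its argument "motion" is a list of rows, each a list of 7 numbers: the shift along the tool's x, y, z in cm, then the turn, a rotation vector about the tool's x, y, z in rad, then the opening, from -1 (shut) to 1 (fully open), so that 0 is half open. A call has exactly 5 rows; each row is the pose to reach, as a shift and turn from the pose commanded when the call began, along the tool's axes at that moment; what a row does not reach only later rows make up. A row lasts 1/10 s, in which the tool goes at most 50 mm and 8.59 degrees, less where a joint would pass 70% of its speed; a pose out of reach is approached as far as the arm can. A call with a gripper value outside its range is refused whole. The fingers move at their own pace and stop on an object; "squeeze" is the grip in N (left out, the last holds). Time passes only in rows, so rows that repeat a pose let the fingers close, or fill a call up. It gives the time, the measured TCP pose, the force, the opening and the grip force at its end, in the units of the state.
- observe(): the state, without advancing time (a new reading comes with each control period).
- viewer.grab_frame(name): name is "scene" or "side" or "wrist"; returns (picture, depth): 420x560x3 uint8, red, green, blue; 420x560 float32, m along the optical axis (not along the pixel's ray), 0 where there is no reading.
- viewer.camera_info(name): a dict with "fx", "fy", "cx", "cy" (pixels), "R" (3x3) and "t" (3): a world point X has camera coordinates R X + t. Camera axes: x right, y down, z forward; pixel columns grow to the right and rows downward; lengths in m; the calibration is good to about 2 mm. A picture is of the moment at which its call begins: read the wrist's pose just before it. camera_info takes no time and is no camera call; for the wrist camera it gives the pose at the moment of the call.
- bot.job_done(): hands the job in; it is judged then, once.
The state is a dict: "clock": time; "qpos": joint angles; "qd": joint speeds; "joint_efforts": joint torques, N m; "position": TCP position; "tool_rot": TCP orientation; "force": force on the tool from outside, world axes, zero at the start; "moment": the same for the moment, N m; "grip_width": finger opening in m; "finger_force": force on a finger pad.
Only numpy, scipy, OpenCV 4.12 (cv2) and the standard library are available. Lean on these libraries where they do the work, as an engineer would, in place of code of your own. Each camera call takes 0.05 s, during which the arm holds its last target. There are 200 camera calls.

## Working session

There is one attempt and no reset: what is moved stays moved. The work goes in short steps, Python scripts to look and compute and a tool call to move; the robot and the scene stay as the last step left them, time stands still between calls to the robot, and variables do not carry over. Pictures are saved under pics/ and viewed, at most 10 in all, crops included, and the job is handed in when it is done.

Besides the shell and the picture viewer there is one more tool, called after "Call:" as name([rows], argument=value, ...), one row to a line, values as JSON. play_rows: Moves the arm, as the interface text tells. Its arguments: {"type":"object","properties":{"motion":{"type":"array"},"squeeze":{"type":"number"}},"required":["motion"]}

```bash
mkdir -p pics; ls
python3 - <<'E'
from workcell import observe, viewer, bot
import cv2,numpy as np
s=observe();print(s)
for n in("scene","side"):
    p,d=viewer.grab_frame(n);cv2.imwrite(f"pics/{n}0.png",p[:,:,::-1]);np.savez(f"{n}0.npz",p=p,d=d,**viewer.camera_info(n))
    c=viewer.camera_info(n);print(n,c,-np.array(c["R"]).T@c["t"])
E
```

```text
pics
{'clock': 0.0, 'qpos': array([-1.36115482,  0.52200672, -0.03634698,  1.59999318,  0.02120575,
        1.02109774, -0.11280169]), 'qd': array([ 1.92985588e-03, -1.59184674e-04, -8.95421911e-05,  1.26969151e-03,
        9.01832753e-04, -7.13135203e-04, -9.59127776e-04]), 'joint_efforts': array([ 5.29099256e-03, -9.27113056e+01,  1.98316634e+00, -3.69914997e+01,
        1.82186515e-02,  8.58931598e-03, -1.03641203e-04]), 'position': array([0.17256113, 0.60036101, 0.23073536]), 'tool_rot': array([-3.14047536e+00,  7.48740567e-05,  2.86175925e+00]), 'force': array([0.79186471, 0.13555902, 0.10820228]), 'moment': array([-0.03498069,  0.07572492,  0.00792673]), 'finger_force': 0.0, 'grip_width': 0.08543647098409093}
scene {'fx': 497.020563718229, 'fy': 497.020563718229, 'cx': 278.07216650341394, 'cy': 215.2811150344641, 'R': array([[ 0.80516229, -0.59288141,  0.0143287 ],
       [-0.38638979, -0.54275921, -0.74573144],
       [ 0.44990734,  0.59489837, -0.66609257]]), 't': array([-0.42930208,  0.26631688,  0.65025676])} [ 0.15600468 -0.49681597  0.6378834 ]
side {'fx': 413.10161346448257, 'fy': 413.10161346448257, 'cx': 276.2811924806246, 'cy': 207.46361383280436, 'R': array([[-0.8596112 , -0.51093778,  0.00334156],
       [-0.27068754,  0.44984351, -0.85109874],
       [ 0.43335532, -0.73251853, -0.52499501]]), 't': array([0.44337379, 0.190972  , 0.65941387])} [0.14706231 0.62366179 0.50724346]
```

View pics/scene0.png

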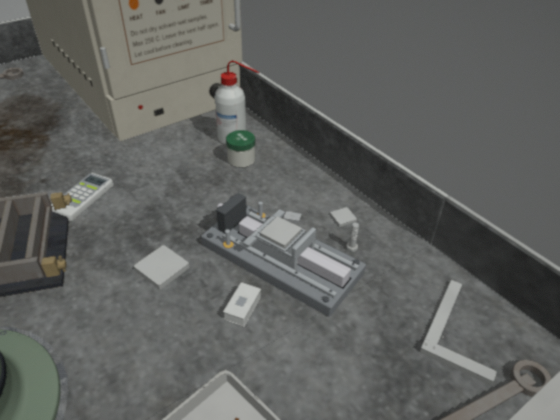

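View pics/side0.png

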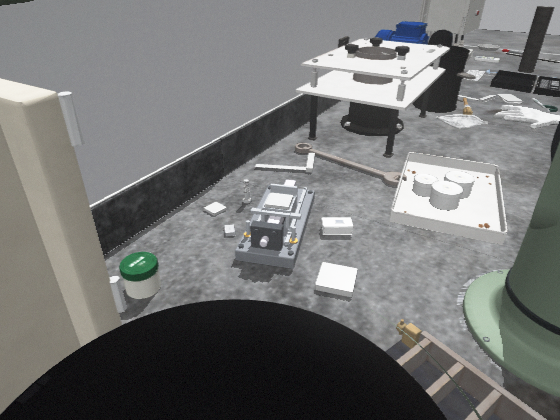

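The slide runs from lower right (≈345,290; bar end ≈345,270) to the dark end stop (≈232,212), with the carriage and plate at ≈(280,235). The box is at (242,303), the bolt at (353,237) and the gauge block at (292,215). The other plates at (162,266) and (343,216) are decoys.

```bash
cat > h.py <<'E'
import numpy as np,cv2
def cloud(f):
    z=np.load(f);d=z["d"].astype(float);v,u=np.mgrid[:d.shape[0],:d.shape[1]]
    P=np.stack([(u-z["cx"])/z["fx"]*d,(v-z["cy"])/z["fy"]*d,d],-1)
    W=(P-z["t"])@z["R"]; W[d==0]=np.nan
    return z["p"],W
E
python3 - <<'E'
from h import *
for f in("scene0.npz","side0.npz"):
    p,W=cloud(f)
    if 'scene' in f:
        for uv in[(345,270),(280,233),(232,205),(353,247),(242,303),(280,270)]:print(uv,W[uv[1],uv[0]].round(4))
    c0=W[255,290] if 'scene' in f else c0
    m=(np.hypot(W[...,0]-c0[0],W[...,1]-c0[1])<.2)
    for lo,hi in[(.012,.03),(.03,.04),(.045,.055),(.066,.074),(.076,.083)]:
        mm=(m&(W[...,2]>lo)&(W[...,2]<hi)).astype(np.uint8)
        n,l,st,_=cv2.connectedComponentsWithStats(mm)
        for k in np.argsort(-st[1:,4])[:3]+1:
            if st[k,4]<25: continue
            q=W[l==k];r=cv2.minAreaRect((q[:,:2]*1000).astype(np.float32))
            print(f,lo,hi,st[k],np.round(r[0],1),np.round(r[1],1),round(r[2],1),"z",np.median(q[:,2]).round(4))
p,_=cloud("scene0.npz");cv2.imwrite("pics/c1.png",cv2.resize(p[185:315,190:380,::-1],None,fx=4,fy=4,interpolation=cv2.INTER_CUBIC))
E
```

```text
(345, 270) [ 0.5637 -0.1369  0.048 ]
(280, 233) [ 0.5177 -0.0248  0.0676]
(232, 205) [0.487  0.0741 0.0748]
(353, 247) [ 0.6408 -0.0792  0.0069]
(242, 303) [ 0.4052 -0.079   0.0223]
(280, 270) [ 0.4926 -0.0599  0.0245]
scene0.npz 0.012 0.03 [ 202  223  164   90 3480] [522.3 -23. ] [117.8 270.7] 18.3 z 0.0243
scene0.npz 0.012 0.03 [224 283  37  39 824] [410.1 -73.3] [65.4 34.6] 31.1 z 0.0212
scene0.npz 0.012 0.03 [230 205  34  37 293] [513.7  63. ] [92.  47.4] 31.9 z 0.0248
scene0.npz 0.03 0.04 [226 235 124  62 930] [497.4 -56.4] [ 48.1 219.3] 28.6 z 0.0329
scene0.npz 0.03 0.04 [313 244  46  26 218] [582.8 -94.1] [15.6 85. ] 21.4 z 0.0323
scene0.npz 0.03 0.04 [218 212  29  21 113] [489.3  72. ] [61.2 18.6] 0.5 z 0.0355
scene0.npz 0.045 0.055 [248 240 103  39 805] [527.1 -68.9] [ 41.9 168.9] 32.2 z 0.0485
scene0.npz 0.045 0.055 [239 217  24  15 202] [502.9  40.2] [25.5 36.1] 19.2 z 0.0482
scene0.npz 0.045 0.055 [217 206  30  21 135] [488.9  71.5] [19.6 60.7] 88.4 z 0.0499
scene0.npz 0.066 0.074 [261 217  41  29 644] [522.6 -20.9] [51.9 50.8] 17.8 z 0.0685
scene0.npz 0.066 0.074 [217 19
[... 619 characters left out ...]
] [  9.6 129. ] 16.1 z 0.0323
side0.npz 0.03 0.04 [266 242  17   7  66] [469.8  85. ] [31.  11.2] 37.9 z 0.0348
side0.npz 0.045 0.055 [268 214  33  10 134] [487.5  18.2] [63.3 28.1] 20.3 z 0.0491
side0.npz 0.045 0.055 [260 233  24  14 103] [471.4  89.2] [52.4 16.2] 59.7 z 0.0505
side0.npz 0.045 0.055 [284 180  12   6  56] [ 556.4 -129.6] [22.9 32.7] 16.6 z 0.0482
side0.npz 0.066 0.074 [265 193  28  15 313] [521.2 -19.5] [49.7 52.7] 17.3 z 0.0683
side0.npz 0.066 0.074 [251 223  33  12 161] [485.8  86. ] [59.  25.4] 21.7 z 0.0705
side0.npz 0.066 0.074 [270 186  28   7  93] [534.9 -60.7] [60.5  8.4] 18.5 z 0.0702
side0.npz 0.076 0.083 [271 184  27   5  52] [534.1 -63. ] [57.1 10.1] 19.8 z 0.077
```

View pics/c1.png

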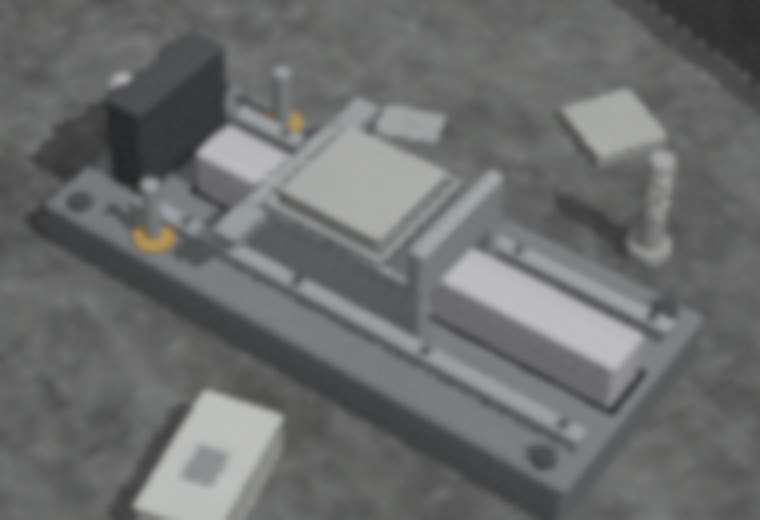

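```bash
cat >> h.py <<'E'
YAW=np.deg2rad(108.0);O=np.array([.5156,-.003]);ex=np.array([np.cos(YAW),np.sin(YAW)]);ey=np.array([-ex[1],ex[0]])
def report(sx=None,sy=0,z=None):
    from workcell import observe
    from scipy.spatial.transform import Rotation as R
    s=observe();p=s["position"];r=R.from_euler("xyz",s["tool_rot"]);q=p[:2]-O
    print("t",round(s["clock"],2),"slide x,y,z mm",(1e3*np.r_[q@ex,q@ey,p[2]]).round(1),"F",s["force"].round(1),"q",s["qpos"].round(2),"w",round(s["grip_width"],3))
    if sx is not None:
        t=np.r_[O+sx*ex+sy*ey,z if z is not None else p[2]]
        print("shift cm",(100*r.inv().apply(t-p)).round(2),"turn",(r.inv()*R.from_euler("xyz",[np.pi,0,YAW])).as_rotvec().round(3))
E
python3 - <<'E'
from h import *
a=np.array([.1726,.6]);b=np.array([.545,-.093]);u=(b-a)/np.linalg.norm(b-a)
for f in("scene0.npz","side0.npz"):
    p,W=cloud(f);q=W[...,:2]-a;s=q@u;n=np.abs(q@[-u[1],u[0]])
    for s0 in np.arange(0,.8,.1):
        m=(s>s0)&(s<s0+.1)&(n<.1)
        print(f,s0.round(1),np.percentile(W[m][:,2],[50,99.5]).round(3) if m.sum() else None)
# slide centreline refine: push-plate+bar+plate tops, in slide coords
for f in("scene0.npz","side0.npz"):
    p,W=cloud(f);q=W[...,:2]-O;sx=q@ex;sy=q@ey;z=W[...,2]
    for nm,m in dict(bar=(z>.046)&(z<.052)&(sx<-.08)&(sx>-.15)&(abs(sy)<.03),push=(z>.074)&(z<.082)&(sx<-.04)&(abs(sy)<.05)&(sx>-.09),plate=(z>.066)&(z<.073)&(sx<.03)&(sx>-.055)&(abs(sy)<.04),stop=(z>.07)&(z<.08)&(sx>.07)&(sx<.13)&(abs(sy)<.05),house=(z>.02)&(z<.03)&(abs(sx)<.2)&(abs(sy)<.07)).items():
        print(f,nm,m.sum(),"x",np.percentile(sx[m]*1e3,[1,50,99]).round(1),"y",np.percentile(sy[m]*1e3,[1,50,99]).round(1))
report(-.1,0,.12)
E
```

```text
scene0.npz 0.0 [-0.002  0.001]
scene0.npz 0.1 [-0.002  0.001]
scene0.npz 0.2 [0.014 0.052]
scene0.npz 0.3 [-0.001  0.034]
scene0.npz 0.4 [-0.002  0.001]
scene0.npz 0.5 [-0.001  0.074]
scene0.npz 0.6 [0.025 0.075]
scene0.npz 0.7 [0.025 0.078]
side0.npz 0.0 [0.431 0.439]
side0.npz 0.1 None
side0.npz 0.2 None
side0.npz 0.3 None
side0.npz 0.4 [-0.001  0.001]
side0.npz 0.5 [-0.001  0.074]
side0.npz 0.6 [0.025 0.075]
side0.npz 0.7 [0.024 0.078]
scene0.npz bar 492 x [-148.1 -115.8  -81.1] y [-12.5   0.4  11.5]
scene0.npz push 142 x [-69.4 -66.3 -62. ] y [-29.2   1.8  28.5]
scene0.npz plate 644 x [-43.9 -20.1   5.6] y [-25.6   0.7  24.2]
scene0.npz stop 295 x [ 76.9  86.3 101.1] y [-29.5   0.8  29. ]
scene0.npz house 3318 x [-155.3  -70.9  109.2] y [-56.7  38.   57.3]
side0.npz bar 56 x [-147.7 -133.7 -118. ] y [-11.2   1.6  11.6]
side0.npz push 73 x [-67.8 -62.1 -57.9] y [-28.3   2.   29.5]
side0.npz plate 313 x [-43.1 -15.3   8.4] y [-24.8   0.   24.4]
side0.npz stop 243 x [ 79.4  92.3 103. ] y [-28.5  -0.1  29. ]
side0.npz house 1587 x [-144.3   64.8  115.6] y [-56.7  26.7  57.4]
t 0.1 slide x,y,z mm [679.9 139.8 230.8] F [-0.   0.  -0.8] q [-1.36  0.52 -0.04  1.6   0.02  1.02 -0.11] w 0.085
shift cm [-55.23 -56.79  11.14] turn [-0.001  0.001  0.977]
```

Call:
play_rows([
  [-3,-3,0,0,0,0,-1],
  [-6,-6.2,0,0,0,0,-1],
  [-9,-9.3,0,0,0,0.1,-1],
  [-12,-12.4,0,0,0,0.2,-1],
  [-15,-15.5,0,0,0,0.3,-1],
])

```text
clock: 0.6
position: [0.2745, 0.4085, 0.2312]
tool_rot: [-3.141, -0.0, 2.558]
force: [1.6, 0.7, 0.0]
grip_width: 0.012
finger_force: 0.0
```

```bash
python3 -c "
from h import *
report(-.1,0,.12)"
```

```text
t 0.6 slide x,y,z mm [465.9 102.1 231.2] F [1.6 0.7 0. ] q [-1.15  0.31  0.06  1.94 -0.02  0.89 -0.09] w 0.012
shift cm [-50.63 -27.26  11.12] turn [-0.     0.     0.673]
```

Call:
play_rows([
  [-4,-2.1,0,0,0,0.1,-1],
  [-8,-4.2,0,0,0,0.2,-1],
  [-12,-6.4,0,0,0,0.3,-1],
  [-16,-8.6,0,0,0,0.4,-1],
  [-20,-10.8,0,0,0,0.5,-1],
])

```text
clock: 1.1
position: [0.3825, 0.2086, 0.2314]
tool_rot: [3.141, -0.0, 2.058]
force: [0.8, 0.2, -0.2]
grip_width: 0.0003
finger_force: 0.0
```

```bash
python3 -c "
from h import *
report(-.1,0,.12)"
```

```text
t 1.1 slide x,y,z mm [242.4  61.2 231.4] F [ 0.8  0.2 -0.2] q [-0.86  0.22  0.27  2.08 -0.08  0.84 -0.06] w 0.0
shift cm [-34.78   0.14  11.13] turn [ 0.    -0.     0.173]
```

Call:
play_rows([
  [-4,0,0,0,0,0.04,-1],
  [-8,0,0,0,0,0.08,-1],
  [-12,0,0,0,0,0.12,-1],
  [-16,0,0,0,0,0.15,-1],
  [-20,0.1,0,0,0,0.173,-1],
])

```text
clock: 1.6
position: [0.4777, 0.0329, 0.2313]
tool_rot: [-3.142, -0.0, 1.888]
force: [0.3, -0.2, 0.3]
grip_width: -0.0002
finger_force: 0.0
```

```bash
python3 -c "
from h import *
report(-.1,0,.12)"
```

```text
t 1.6 slide x,y,z mm [ 45.8  25.  231.3] F [ 0.3 -0.2  0.3] q [-0.51  0.31  0.4   1.99 -0.15  0.87  0.29] w -0.0
shift cm [-14.59   2.46  11.13] turn [-0.    -0.     0.003]
```

Call:
play_rows([
  [-3,0.6,0,0,0,0,-1],
  [-6,1.2,0,0,0,0,-1],
  [-9,1.8,0,0,0,0,-1],
  [-12,2.4,0,0,0,0,-1],
  [-14.3,2.45,2,0,0,0,-1],
])

```text
clock: 2.1
position: [0.5471, -0.0955, 0.2125]
tool_rot: [3.139, 0.001, 1.888]
force: [0.3, 0.3, -0.9]
grip_width: -0.0002
finger_force: 0.0
```

Call:
play_rows([
  [0,0,3,0,0,0,-1],
  [0,0,6,0,0,0,-1],
  [0,0,8,0,0,0,-1],
  [0,0,8,0,0,0,-1],
  [0,0,8,0,0,0,-1],
])

```text
clock: 2.6
position: [0.5453, -0.0939, 0.1317]
tool_rot: [-3.141, 0.0, 1.889]
force: [0.3, -0.5, 0.9]
grip_width: -0.0003
finger_force: 0.0
```

Run:
```python
from h import *
from workcell import viewer
report(-.1,0,.055)
p,d=viewer.grab_frame("scene");cv2.imwrite("pics/c2.png",cv2.resize(p[150:320,190:410,::-1],None,fx=3,fy=3,interpolation=cv2.INTER_CUBIC))
```

```text
t 2.6 slide x,y,z mm [-95.6  -0.2 131.7] F [ 0.3 -0.5  0.9] q [-0.19  0.57  0.36  1.89 -0.29  0.73  0.65] w -0.0
shift cm [-0.44 -0.01  7.67] turn [-0.     0.     0.004]
```

View pics/c2.png

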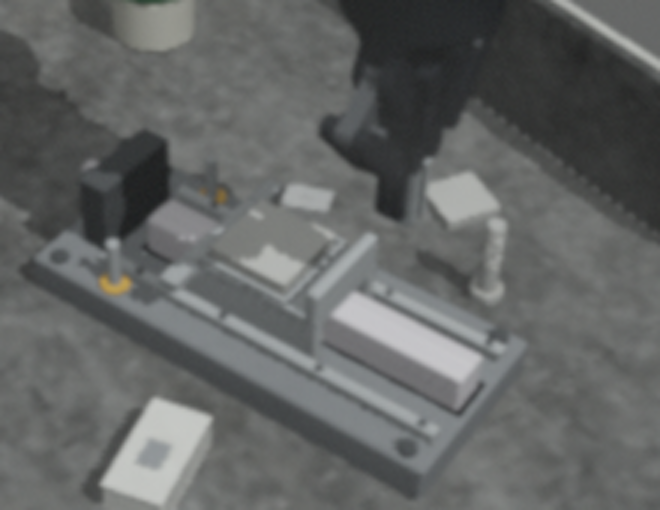

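The gripper is above the bar, with the fingertips at crop (395,215). Something, probably a knuckle, sticks out at (330,130). I'll check the gripper's profile along the push direction before going lower.

Run:
```python
from h import *
from workcell import viewer
for n in("scene","side"):
    p,d=viewer.grab_frame(n);np.savez(n+"1.npz",p=p,d=d,**viewer.camera_info(n))
    p,W=cloud(n+"1.npz");q=W[...,:2]-O;sx=(q@ex)*1e3+95.6;sy=(q@ey)*1e3;z=W[...,2]*1e3-131.7
    for a in range(-10,130,10):
        m=(z>a)&(z<a+10)&(abs(sx)<90)&(abs(sy)<90)
        if m.sum()>5: print(n,a,m.sum(),"x",np.percentile(sx[m],[2,98]).round(),"y",np.percentile(sy[m],[2,98]).round())
```

```text
scene 0 44 x [-12.   7.] y [-7. 12.]
scene 10 86 x [-12.   5.] y [-7. 13.]
scene 20 85 x [-12.   6.] y [-8. 13.]
scene 30 40 x [-12.   5.] y [-10.  13.]
scene 40 105 x [-14.   7.] y [-28.  31.]
scene 50 135 x [-14.   7.] y [-38.  37.]
scene 60 187 x [-17.   8.] y [-45.  47.]
scene 70 182 x [-18.   6.] y [-53.  54.]
scene 80 271 x [-17.  10.] y [-55.  60.]
scene 90 316 x [-20.   9.] y [-15.  60.]
scene 100 271 x [-20.   6.] y [-15.  45.]
scene 110 148 x [-12.   9.] y [11. 40.]
scene 120 136 x [-36.  14.] y [ 5. 37.]
side 0 35 x [ 4. 13.] y [-12.  10.]
side 10 55 x [-1. 13.] y [-12.  13.]
side 20 56 x [ 3. 12.] y [-12.  13.]
side 30 59 x [ 2. 13.] y [-13.  13.]
side 40 112 x [-8. 15.] y [-30.  31.]
side 50 184 x [-10.  15.] y [-37.  35.]
side 60 157 x [-11.  18.] y [-45.  43.]
side 70 185 x [-7. 18.] y [-52.  52.]
side 80 243 x [ 1. 18.] y [-58.  60.]
side 90 268 x [-9. 21.] y [-57.  59.]
side 100 228 x [-1. 21.] y [-42.  42.]
side 110 196 x [-5. 13.] y [-37.  40.]
side 120 76 x [ 3. 37.] y [-35.  37.]
```

Call:
play_rows([
  [0,0,2,0,0.04,0,-1],
  [0,0,4,0,0.08,0,-1],
  [0,0,6,0,0.08,0,-1],
  [0,0,7,0,0.08,0,-1],
  [0,0,7.4,0,0.08,0,-1],
])

```text
clock: 3.25
position: [0.5452, -0.0936, 0.0572]
tool_rot: [-3.141, -0.08, 1.889]
force: [-0.5, 0.6, 0.0]
grip_width: 0.0002
finger_force: 0.0
```

```bash
python3 -c "
from h import *
report(-.095,0,.041)"
```

```text
t 3.25 slide x,y,z mm [-95.3  -0.2  57.2] F [-0.5  0.6  0. ] q [-0.07  0.69  0.25  1.89 -0.39  0.64  0.77] w 0.0
shift cm [-0.1  -0.02  1.61] turn [-0.    -0.08   0.004]
```

Call:
play_rows([
  [-0.03,0,0.4,0,0,0,-1],
  [-0.06,0,0.8,0,0,0,-1],
  [-0.09,0,1.1,0,0,0,-1],
  [-0.1,0,1.3,0,0,0,-1],
  [-0.1,0,1.3,0,0,0,-1],
])

```text
clock: 3.75
position: [0.5457, -0.0936, 0.0445]
tool_rot: [3.141, -0.08, 1.889]
force: [2.2, 1.7, 4.5]
grip_width: 0.0
finger_force: 1.8
```

Call:
play_rows([
  [-0.01,0,0.1,0,0,0,-1],
  [-0.02,0,0.2,0,0,0,-1],
  [-0.03,0,0.3,0,0,0,-1],
  [-0.03,0,0.3,0,0,0,-1],
  [-0.03,0,0.3,0,0,0,-1],
])

```text
clock: 4.25
position: [0.5454, -0.0937, 0.0413]
tool_rot: [3.141, -0.08, 1.889]
force: [3.1, 1.2, 3.6]
grip_width: -0.0002
finger_force: 2.2
```

Run:
```python
from h import *
from workcell import viewer
report(-.095,0,.041)
for n in("scene","side"):
    p,d=viewer.grab_frame(n);np.savez(n+"2.npz",p=p,d=d,**viewer.camera_info(n))
    for i in"02":
        _,W=cloud(n+i+".npz");q=W[...,:2]-O;sx=(q@ex)*1e3;sy=(q@ey)*1e3;z=W[...,2]*1e3
        for nm,m in dict(bar=(sx>-145)&(sx<-125)&(abs(sy)<9),front=(sx>35)&(sx<58)&(abs(sy)<9)).items():print(n,i,nm,m.sum(),np.nanmedian(z[m]).round(1))
p,d=np.load("scene2.npz")["p"],0
cv2.imwrite("pics/c3.png",cv2.resize(p[150:320,190:410,::-1],None,fx=3,fy=3,interpolation=cv2.INTER_CUBIC))
```

```text
t 4.25 slide x,y,z mm [-95.5  -0.3  41.3] F [3.1 1.2 3.6] q [-0.06  0.72  0.23  1.9  -0.4   0.61  0.78] w -0.0
shift cm [ 0.05 -0.03  0.03] turn [ 0.    -0.08   0.004]
scene 0 bar 111 48.7
scene 0 front 97 48.3
scene 2 bar 199 41.1
scene 2 front 97 39.3
side 0 bar 31 48.1
side 0 front 20 48.7
side 2 bar 2 38.7
side 2 front 0 nan
  return np.nanmean(a, axis, out=out, keepdims=keepdims)
```

View pics/c3.png

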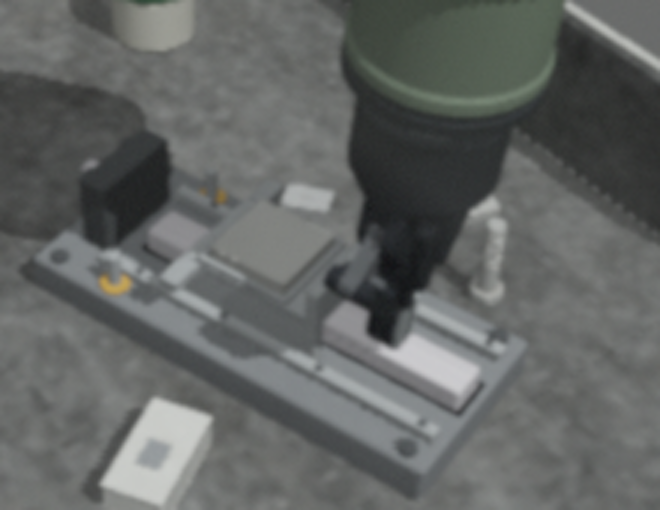

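The bar is about 9 mm down, with the pins (crop ≈(112,265)) lowered and the finger at (390,330) behind the push plate. Now I'll push with the bar held down.

Call:
play_rows([
  [0.3,0,0.024,0,0,0,-1],
  [0.6,0,0.048,0,0,0,-1],
  [0.9,0.01,0.072,0,0,0,-1],
  [1.15,0.02,0.09,0,0,0,-1],
  [1.35,0.02,0.11,0,0,0,-1],
])

```text
clock: 4.85
position: [0.5411, -0.0806, 0.0412]
tool_rot: [-3.141, -0.08, 1.889]
force: [0.2, -4.5, 4.1]
grip_width: 0.0004
finger_force: 2.3
```

Call:
play_rows([
  [0.15,0,0.012,0,0,0,-1],
  [0.3,0,0.024,0,0,0,-1],
  [0.5,0,0.04,0,0,0,-1],
  [0.75,0,0.06,0,0,0,-1],
  [1.0,0,0.08,0,0,0,-1],
])

```text
clock: 5.35
position: [0.5384, -0.0722, 0.0413]
tool_rot: [3.141, -0.078, 1.888]
force: [2.9, -8.8, 2.2]
grip_width: -0.0001
finger_force: 5.2
```

```bash
python3 -c "
from h import *
report(-.023,0,.041)"
```

```text
t 5.35 slide x,y,z mm [-72.9  -0.3  41.3] F [ 2.9 -8.8  2.2] q [-0.1   0.71  0.23  1.93 -0.41  0.59  0.75] w -0.0
shift cm [ 4.97 -0.02  0.42] turn [ 0.    -0.078  0.003]
```

Call:
play_rows([
  [0.3,0,0.024,0,0,0,-1],
  [0.6,0,0.05,0,0,0,-1],
  [0.9,0,0.075,0,0,0,-1],
  [1.2,0,0.1,0,0,0,-1],
  [1.5,0,0.125,0,0,0,-1],
])

```text
clock: 5.85
position: [0.5338, -0.0579, 0.0413]
tool_rot: [3.141, -0.078, 1.888]
force: [4.0, -9.0, 3.5]
grip_width: -0.0002
finger_force: 5.4
```

Run:
```python
from h import *
from workcell import viewer
report(-.023,0,.041)
p,d=viewer.grab_frame("scene");np.savez("scene3.npz",p=p,d=d,**viewer.camera_info("scene"))
_,W=cloud("scene3.npz");q=W[...,:2]-O;sx=(q@ex)*1e3;sy=(q@ey)*1e3;z=W[...,2]*1e3
m=(sx>-145)&(sx<-115)&(abs(sy)<9);print("bar",np.nanmedian(z[m]))
m=(z>66)&(z<73)&(abs(sy)<28)&(sx<50)&(sx>-50);print("plate",np.percentile(sx[m],[1,99]),np.percentile(sy[m],[1,99]),np.median(z[m]))
cv2.imwrite("pics/c4.png",cv2.resize(p[150:320,190:410,::-1],None,fx=3,fy=3,interpolation=cv2.INTER_CUBIC))
```

```text
t 5.85 slide x,y,z mm [-57.9  -0.3  41.3] F [ 4.  -9.   3.5] q [-0.12  0.7   0.23  1.94 -0.41  0.58  0.73] w -0.0
shift cm [ 3.47 -0.02  0.3 ] turn [ 0.001 -0.078  0.003]
bar 245.94894217924127
plate [-48.65619219  25.73396077] [-25.89318517  25.61500842] 68.59540923556101
```

View pics/c4.png

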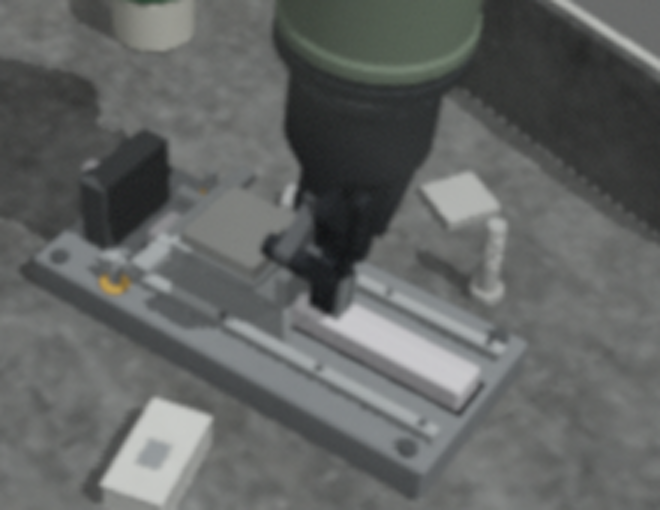

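The plate and carriage are advancing and the pins are down. Continuing.

Call:
play_rows([
  [0.3,0,0.024,0,0,0,-1],
  [0.6,0,0.05,0,0,0,-1],
  [0.9,0,0.075,0,0,0,-1],
  [1.2,0,0.1,0,0,0,-1],
  [1.5,0,0.125,0,0,0,-1],
])

```text
clock: 6.4
position: [0.5291, -0.0437, 0.0413]
tool_rot: [3.141, -0.078, 1.888]
force: [3.4, -9.6, 3.9]
grip_width: -0.0002
finger_force: 5.5
```

Call:
play_rows([
  [0.3,0,0.024,0,0,0,-1],
  [0.6,0,0.05,0,0,0,-1],
  [0.9,0,0.075,0,0,0,-1],
  [1.1,0,0.09,0,0,0,-1],
  [1.3,0,0.105,0,0,0,-1],
])

```text
clock: 6.9
position: [0.5251, -0.0313, 0.0413]
tool_rot: [3.141, -0.078, 1.888]
force: [3.2, -9.6, 3.9]
grip_width: 0.0001
finger_force: 5.5
```

```bash
python3 -c "
from h import *
report(-.023,0,.041)"
```

```text
t 6.9 slide x,y,z mm [-29.9  -0.2  41.3] F [ 3.2 -9.6  3.9] q [-0.17  0.69  0.23  1.98 -0.42  0.56  0.69] w 0.0
shift cm [ 0.68 -0.02  0.08] turn [ 0.001 -0.078  0.003]
```

Closing on the stop, in small steps.

Call:
play_rows([
  [0.15,0,0.012,0,0,0,-1],
  [0.3,0,0.024,0,0,0,-1],
  [0.4,0,0.032,0,0,0,-1],
  [0.5,0,0.04,0,0,0,-1],
  [0.55,0,0.044,0,0,0,-1],
])

```text
clock: 7.4
position: [0.5233, -0.0261, 0.0413]
tool_rot: [3.141, -0.078, 1.888]
force: [2.3, -9.9, 4.4]
grip_width: 0.0004
finger_force: 5.5
```

Call:
play_rows([
  [0.05,0,0.004,0,0,0,-1],
  [0.1,0,0.008,0,0,0,-1],
  [0.15,0,0.012,0,0,0,-1],
  [0.2,0,0.016,0,0,0,-1],
  [0.2,0,0.016,0,0,0,-1],
])

```text
clock: 7.9
position: [0.5227, -0.0242, 0.0413]
tool_rot: [3.141, -0.078, 1.888]
force: [2.7, -10.0, 4.2]
grip_width: 0.0001
finger_force: 5.4
```

```bash
python3 -c "
from h import *
report(-.021,0,.041)"
```

```text
t 7.9 slide x,y,z mm [-22.3  -0.2  41.3] F [  2.7 -10.    4.2] q [-0.18  0.68  0.23  1.98 -0.42  0.55  0.68] w 0.0
shift cm [ 0.13 -0.02  0.04] turn [ 0.001 -0.078  0.003]
```

Call:
play_rows([
  [0.04,0,0.003,0,0,0,-1],
  [0.08,0,0.006,0,0,0,-1],
  [0.12,0,0.01,0,0,0,-1],
  [0.16,0,0.013,0,0,0,-1],
  [0.16,0,0.013,0,0,0,-1],
])

```text
clock: 8.4
position: [0.5224, -0.0232, 0.0413]
tool_rot: [3.141, -0.078, 1.887]
force: [4.8, -12.8, 4.3]
grip_width: -0.0002
finger_force: 7.2
```

Run:
```python
from h import *
from workcell import viewer
report(-.021,0,.041)
for n in("side",):
    p,d=viewer.grab_frame(n);np.savez(n+"4.npz",p=p,d=d,**viewer.camera_info(n))
    _,W=cloud(n+"4.npz");q=W[...,:2]-O;sx=(q@ex)*1e3;sy=(q@ey)*1e3;z=W[...,2]*1e3
    m=(z>67)&(z<70)&(abs(sy)<22)&(sx<74)&(sx>15);print("plate",np.percentile(sx[m],[1,99]),m.sum())
    m=(z>54)&(z<62)&(abs(sy)>33)&(abs(sy)<52)&(sx<90)&(sx>40);print("ear",np.percentile(sx[m],[1,99]),m.sum())
cv2.imwrite("pics/c5.png",cv2.resize(p[150:280,210:340,::-1],None,fx=4.5,fy=4.5,interpolation=cv2.INTER_CUBIC))
```

```text
t 8.4 slide x,y,z mm [-21.3  -0.2  41.3] F [  4.8 -12.8   4.3] q [-0.19  0.68  0.23  1.98 -0.42  0.55  0.68] w -0.0
shift cm [ 0.03 -0.02  0.03] turn [ 0.001 -0.078  0.002]
plate [15.85775107 64.33140805] 293
ear [67.56491257 79.88323674] 90
```

View pics/c5.png

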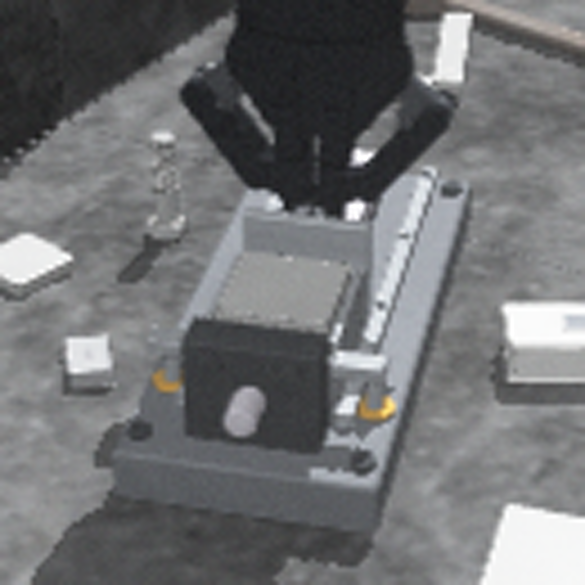

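The carriage is up to the dark end stop (plate at crop (285,290), ears at ≈(360,360)) and the force is rising. One more nudge to confirm.

Call:
play_rows([
  [0.04,0,0.003,0,0,0,-1],
  [0.08,0,0.006,0,0,0,-1],
  [0.12,0,0.01,0,0,0,-1],
  [0.12,0,0.01,0,0,0,-1],
  [0.12,0,0.01,0,0,0,-1],
])

```text
clock: 8.95
position: [0.5224, -0.0231, 0.0413]
tool_rot: [3.14, -0.076, 1.887]
force: [5.6, -18.1, 2.1]
grip_width: 0.0004
finger_force: 10.4
```

Call:
play_rows([
  [-0.1,0,-0.008,0,0,0,-1],
  [-0.2,0,-0.016,0,0,0,-1],
  [-0.25,0,-0.02,0,0,0,-1],
  [-0.25,0,-0.02,0,0,0,-1],
  [-0.25,0,-0.02,0,0,0,-1],
])

```text
clock: 9.45
position: [0.5224, -0.0233, 0.0412]
tool_rot: [3.141, -0.079, 1.888]
force: [2.0, -5.2, 5.2]
grip_width: 0.0001
finger_force: 5.5
```

```bash
python3 -c "
from h import *
report(-.021,0,.041)"
```

```text
t 9.45 slide x,y,z mm [-21.4  -0.2  41.2] F [ 2.  -5.2  5.2] q [-0.18  0.68  0.23  1.98 -0.43  0.55  0.68] w 0.0
shift cm [ 0.04 -0.02  0.02] turn [ 0.    -0.079  0.003]
```

Call:
play_rows([
  [-0.04,0,-0.2,0,0,0,-1],
  [-0.08,0,-0.5,0,0,0,-1],
  [-0.1,0,-0.9,0,0,0,-1],
  [-0.1,0,-1.3,0,0,0,-1],
  [-0.15,0,-1.8,0,0,0,-1],
])

```text
clock: 9.95
position: [0.5227, -0.0254, 0.0592]
tool_rot: [-3.141, -0.081, 1.889]
force: [0.3, -0.9, 0.6]
grip_width: -0.0
finger_force: 0.0
```

Call:
play_rows([
  [-0.3,0,-1,0,0,0,-1],
  [-0.6,0,-3,0,0,0,-1],
  [-1,0,-6,0,0,0,-1],
  [-1.5,0,-10,0,0,0,-1],
  [-2,0,-14,0,0,0,-1],
])

```text
clock: 10.45
position: [0.5324, -0.0558, 0.1989]
tool_rot: [-3.141, -0.08, 1.888]
force: [0.7, -0.3, 0.2]
grip_width: -0.0002
finger_force: 0.0
```

Call:
play_rows([
  [-3,0,-1,0,0,0,-1],
  [-6,0,-1,0,0,0,-1],
  [-9,0,-1,0,0,0,-1],
  [-11,0,-1,0,0,0,-1],
  [-11,0,-1,0,0,0,-1],
])

```text
clock: 10.95
position: [0.5672, -0.1632, 0.1985]
tool_rot: [-3.141, -0.079, 1.885]
force: [-0.6, 0.6, -0.1]
grip_width: -0.0001
finger_force: 0.0
```

Run:
```python
from h import *
from workcell import viewer
report()
for n in("scene","side"):
    p,d=viewer.grab_frame(n);np.savez(n+"5.npz",p=p,d=d,**viewer.camera_info(n))
    for i in "05":
        pp,W=cloud(n+i+".npz");q=W[...,:2]-O;sx=(q@ex)*1e3;sy=(q@ey)*1e3;z=W[...,2]*1e3
        for nm,m in dict(bar=(sx>-145)&(sx<-90)&(abs(sy)<9)&(z<60),plate=(z>66)&(z<72)&(abs(sy)<30)&(sx<75)&(sx>-50),push=(z>75)&(z<82)&(abs(sy)<35)&(sx<40)&(sx>-90),stop=(z>71)&(z<80)&(abs(sy)<35)&(sx<110)&(sx>74),pins=(abs(abs(sy)-46)<4)&(abs(sx-60)<4)&(z<70)).items():
            if m.sum()>3:print(n,i,nm,m.sum(),"x",np.percentile(sx[m],[1,99]).round(1),"z med/max",np.median(z[m]).round(1),np.percentile(z[m],98).round(1))
    if n=="scene":a=cv2.resize(p[170:310,190:380,::-1],(570,420),interpolation=cv2.INTER_CUBIC);cv2.imwrite("pics/c6.png",a)
```

```text
t 10.95 slide x,y,z mm [-168.3    0.5  198.5] F [-0.6  0.6 -0.1] q [-0.03  0.56  0.37  1.7  -0.31  0.98  0.78] w -0.0
scene 0 bar 297 x [-143.9  -90.6] z med/max 48.5 50.4
scene 0 plate 644 x [-43.9   5.6] z med/max 68.5 70.4
scene 0 push 127 x [-69.4 -62. ] z med/max 77.3 79.5
scene 0 stop 283 x [76.9 97.9] z med/max 74.1 76.3
scene 0 pins 96 x [56.  62.7] z med/max 43.5 58.7
scene 5 bar 291 x [-144.3  -91. ] z med/max 48.6 50.7
scene 5 plate 668 x [-12.6  62.5] z med/max 68.4 71.0
scene 5 push 132 x [-13.3  -4.5] z med/max 76.9 79.1
scene 5 stop 286 x [76.6 97.5] z med/max 74.0 76.5
scene 5 pins 71 x [56.  62.4] z med/max 48.2 58.1
side 0 bar 40 x [-144.7 -117.9] z med/max 48.2 50.1
side 0 plate 313 x [-43.1   8.4] z med/max 68.3 70.0
side 0 push 62 x [-67.8 -57.8] z med/max 76.8 78.3
side 0 stop 230 x [ 79.2 102.1] z med/max 74.3 75.9
side 0 pins 87 x [56.6 64. ] z med/max 44.4 57.5
side 5 bar 90 x [-144.2  -90.7] z med/max 48.5 50.5
side 5 plate 444 x [-6.2 64.2] z med/max 68.5 71.1
side 5 push 74 x [-11.3  -1.8] z med/max 76.9 78.5
side 5 stop 229 x [ 79.6 100.6] z med/max 74.2 75.7
side 5 pins 58 x [56.5 64. ] z med/max 36.2 58.6
```

View pics/c6.png

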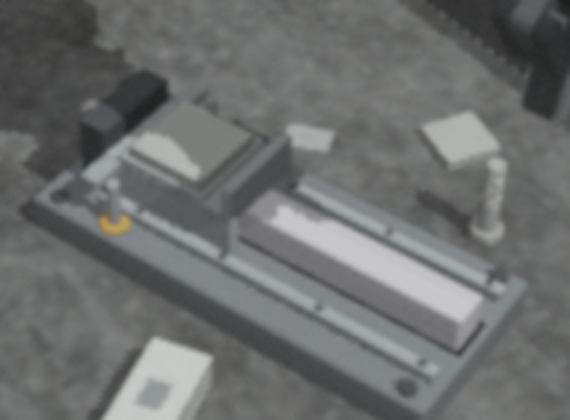

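The carriage is against the stop (crop ≈(125,110)) with the plate in its nest. The bar is back up to about 50 mm, and the pin at ≈(113,200) has risen behind the ear to 58 mm. The bolt, box and gauge block haven't moved, and the robot is clear.

```bash
python3 -c "
from workcell import bot
print(bot.job_done())"
```

```text
the job is handed in; nothing more can be done
None
```

The carriage is against the end stop with the plate in its nest and the pins up behind its ears, the arm is clear, and the job was handed in after about 11 s.

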